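# Fix the magnetic strip with a push rivet

### The arm

A 6-joint arm with a two-finger parallel gripper is mounted at the origin on the work surface. World frame = base frame: x ahead of the robot, y to its left, z up, the work surface at z = 0. Lengths are in mm, angles in rad, forces in N, time in s.
With the tool pointing down it reaches from about 350 to 975 mm from the base axis. Payload 7.1 kg.
Tool frame: the origin (TCP) lies on the front face of the gripper's body, between the roots of the fingers; the fingertips stand 80 mm ahead of it and the grasp point (between the pads) lies 61 mm ahead of it (env.tips_ahead is the distance from the TCP to the fingertips, in mm); z points along the fingers, y is the direction in which the jaws open and shut (so a half turn about z gives the same grasp; the last joint's range is limited). The gripper opens to 88 mm and grips with 3 to 60 N. Pads are 20 mm wide; open, the fingers measure 115 mm over their backs; the gripper's body (75 mm by 178 mm) begins 61 mm behind the grasp point.
Start: joints at [1.127, 0.423, 1.63, -0, 1.089, -0.019], TCP at [257.554, 569.448, 302.675] pointing down, gripper open.
Joint ranges: [-3, 3], [-0.9, 2.11], [0.09, 2.58], [-1.31, 4.45], [0.11, 2.69], [-2.54, 2.54]. Speed limits (rad/s): [2.39, 2.39, 3.01, 3.14, 3.14, 3.14].

### API

Orientations are given as a unit quaternion [x, y, z, w].
In Python, from station import env, set_gripper, viewer, workorder gives the robot as it stands. Calls block until the motion is done:
- env.reach(position, orientation): joint-space move of the TCP to a pose.
- env.move_l(position, rot=None, rate=150, f_stop=None): straight line of the TCP; rot=None keeps the orientation; rate is the mean speed in mm/s. With f_stop (N) it stops when the force on the tool has changed by that much, and returns True; else False.
- env.move_joints(angles): joint-space move.
- set_gripper(opening): finger opening in mm; the grip force is fixed at half the most; returns when the fingers have stopped.
- env.hold(seconds).
- env.ik(position, orientation): joint angles nearest the present ones, or None.
- env.read_state(): the state.
- viewer.camera(name): name is "scene" or "top" or "wrist"; returns the picture (400x640x3 uint8, blue, green, red); there is no depth.
- viewer.camera_params(name): a dict with "fx", "fy", "cx", "cy" (pixels), "pose" (4x4, takes a point from camera to world coordinates); the wrist camera has in their place "tool_from_camera" (4x4, takes a point from camera to tool coordinates, whose origin is the TCP and whose axes are the flange's). Camera axes: x right, y up, looking along -z (the intrinsics and any distortion apply to the point x, -y, -z); pixel columns grow to the right and rows downward; lengths in mm; the calibration is good to about 2 mm. A picture is of the moment at which its call begins: read the wrist's pose just before it. camera_params takes no time and is no camera call.
A pose or a line that the arm cannot do raises env.IKError and nothing moves.
- workorder.sign_off(): hands the job in, once; it reports no verdict.
The state is a dict: "time_s": time; "qpos": joint angles; "dq": joint speeds; "tau": joint torques, N m; "tool_pos": TCP position; "orientation": TCP orientation; "force": force on the tool from outside, world axes, zero at the start; "wrist_torque": the same for the moment, N m; "width": finger opening in mm.
Only numpy, scipy, OpenCV 4.12 (cv2) and the standard library are available. Lean on these libraries where they do the work, as an engineer would, in place of code of your own. Each camera call takes 0.05 s, during which the arm holds its last target.

### The job

Take the plastic push rivet out of the wooden rivet rack, put it into the open hole in the foot of the magnetic strip and, with its pin still up, seat its flange flat on the foot. Then push the centre pin down flush so the rivet spreads, pressing steadily and never with more than 20 N on the strip, let go, and leave the other things where they are.

Things in the scene. Friction and masses are not known exactly. Their poses are not given: they have to be found in the camera images.
- rivet_seat (a point): The loose black plastic push rivet, standing upright in the middle hole of the rack: point on its axis in the underside plane of its flange, z up along the axis. Round flange 28 mm across, 3 mm thick (above this point). Shank below: 12 mm across, 20 mm long, its last 7 mm tapering to 7 mm. It is round, so yaw does not matter. About 30 g in all.
- pin_top (a point): Centre of the flat top of the rivet's grey centre pin. The pin is a 10 mm round stem standing up out of the flange, 14 to 16 mm above the flange's top at the start; it can be gripped by the fingertips to carry the rivet. z points up along the rivet's axis.
- pin (a joint): How far the centre pin is pushed in, in m: 0 (up) to 0.0155 (home, flush within 1 mm with the flange's top); 0 to 0.002 at the start. A stiff sliding fit: it moves only under about 12 N, resists alike all the way, stops dead at home and stays where it is left. Over 12 N on a rivet held by its pin drives the pin too early.
- hole (a point): Centre of the mouth of the open hole, in the top face of the strip's foot, z up, x and y as those of the strip. 13 mm across (plus a 1.5 mm chamfer), straight through the 8 mm foot, with a 22 mm hole through the pad and shelf below it. The rivet is seated when the flange's underside lies on this face. A like rivet, already set with its pin flush, is 210 mm away along -y.
- strip: Magnetic strip: aluminium angle bracket, foot 296 mm long (its y), upright 52 mm high along the -x edge, 49 mm from the open hole's axis; two steel punches up to 70 mm high hang on it, 100 mm or more from the hole. Origin: mid-length, at the foot's underside. It lies on a rubber pad on a birch shelf and gives a few millimetres when pressed on, then comes back.
- rack: Wooden rivet rack fixed on the table, 58 x 130 x 34 mm (x, y, z), origin at the centre of its underside; three through holes of 15 mm at 40 mm pitch along its y, only the middle one with a rivet in it.
- die_holder: Loose brass die holder, stepped disc 68 mm across, 34 mm high, origin at the centre of its underside. Leave it alone.
- align_block: Loose red aluminium alignment block, 45 x 75 x 30 mm, origin at the centre of its underside. Leave it alone.
- spring_post: Loose chrome spring post, 40 mm foot, 16 mm post with a spring, 68 mm high, origin at the centre of its underside. Leave it alone.

How it is judged (in metres and radians):
On the way:
1. the rivet sits in the open hole, flange flat on the foot, its pin still up (horizontal distance between rivet_seat and hole below 0.002 m and z of rivet_seat in the frame of hole below 0.0015 m and angle between the z axis of rivet_seat and the z axis of hole, either way round below 0.1 rad and value of joint pin below 0.005 m), for 0.2 s.
At the end, for the whole second after the job is handed in: The rivet stands in the open hole, within 2 mm of its centre and upright within 0.08 rad, its flange within 1.5 mm of the foot's face, and its pin pushed in by more than 14.3 of its 15.5 mm (horizontal distance between rivet_seat and hole below 0.002 m and z of rivet_seat in the frame of hole below 0.0015 m and angle between the z axis of rivet_seat and the z axis of hole, either way round below 0.08 rad and value of joint pin above 0.0143 m); the robot touches nothing.
It fails at once if more than 20 N on the strip (contact force between strip and anything else above 20 N).
It fails at once if a bystander moved more than 15 mm (distance of any of die_holder, align_block, spring_post from where it was at the start of the episode above 0.015 m).
It also fails if it takes over 56 s, if anything falls off the work surface, if the arm or the gripper's body presses on something with over 40 N, if the wrist force passes 120 N, or if a joint passes its speed limit or range.

## Working session

There is one attempt and no reset: what is moved stays moved. The work goes in short steps, each a Python script; the robot and the scene stay as the last script left them, time stands still between calls to the robot, and variables do not carry over. Pictures are saved under pics/ and viewed, and the job is handed in when it is done.

```bash
ls; mkdir -p pics
python3 - <<'E'
from station import env,set_gripper,viewer,workorder
import cv2
for n in ("scene","top","wrist"):
    cv2.imwrite(f"pics/{n}0.png",viewer.camera(n)); p=viewer.camera_params(n); print(n,p)
s=env.read_state(); print(s)
E
```

```text
pics
scene {'fx': 369.4312615706875, 'fy': 369.4312615706875, 'cx': 317.97832879009104, 'cy': 199.96243576451582, 'pose': array([[ 8.60975755e-01, -2.57064280e-01,  4.38906260e-01,
         9.45436065e+02],
       [ 5.08086564e-01,  4.75108654e-01, -7.18414790e-01,
        -6.04411282e+02],
       [-2.38493819e-02,  8.41540090e-01,  5.39667938e-01,
         5.58830199e+02],
       [ 0.00000000e+00,  0.00000000e+00,  0.00000000e+00,
         1.00000000e+00]])}
top {'fx': 387.6813891934377, 'fy': 387.6813891934377, 'cx': 319.3371625934349, 'cy': 199.1182187323803, 'pose': array([[ 1.45442363e-02,  9.92635284e-01, -1.20264949e-01,
         4.42320495e+02],
       [-9.99365576e-01,  1.83416767e-02,  3.05291483e-02,
         4.55945827e+01],
       [ 3.25101706e-02,  1.19744627e-01,  9.92272298e-01,
         1.10634482e+03],
       [ 0.00000000e+00,  0.00000000e+00,  0.00000000e+00,
         1.00000000e+00]])}
wrist {'fx': 285.7716630007569, 'fy': 285.7716630007569, 'cx': 320.0529984823759, 'cy': 196.139698394852, 'tool_from_camera': array([[ 4.98389337e-04,  9.68001098e-01,  2.50945466e-
[... 255 characters left out ...]
00,
         1.00000000e+00]])}
{'time_s': 0.15, 'qpos': array([ 1.12700822e+00,  4.23712805e-01,  1.63049947e+00,  1.75451850e-05,
        1.08858998e+00, -1.89892341e-02]), 'dq': array([-0.00135639, -0.00314467, -0.00133785,  0.00085799,  0.00065496,
       -0.00046956]), 'tau': array([ 6.96846873e-04, -5.44981027e+01, -2.73917592e+01,  6.43300102e-02,
        2.05464195e-02, -7.35310641e-05]), 'tool_pos': array([257.41009327, 569.16498017, 302.05642928]), 'orientation': array([ 2.10809961e-01,  9.77526877e-01, -5.86899409e-04, -1.46261142e-04]), 'force': array([-0.26584332,  0.32722074, -0.24375874]), 'wrist_torque': array([0.03458572, 0.04866389, 0.00910036]), 'width': 87.53023838986358}
```

View pics/scene0.png

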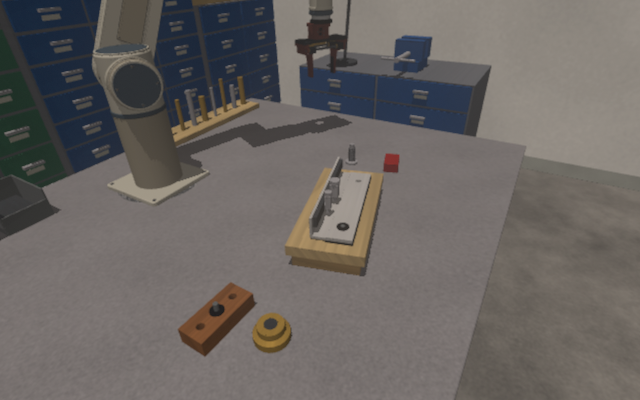

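View pics/top0.png

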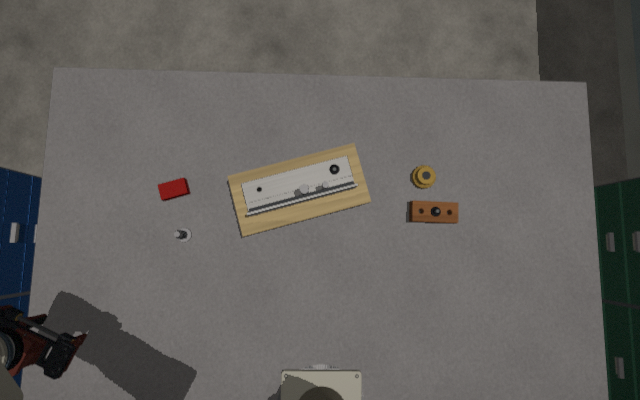

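View pics/wrist0.png

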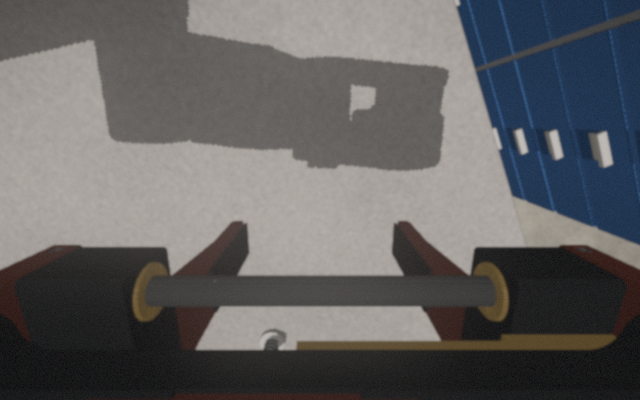

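```bash
cat > h.py <<'E'
from station import env,set_gripper,viewer,workorder
import numpy as np, cv2
from scipy.spatial.transform import Rotation as R
def ray(name,u,v,st=None):
    p=viewer.camera_params(name)
    if name=="wrist":
        T=np.eye(4);T[:3,:3]=R.from_quat(st["orientation"]).as_matrix();T[:3,3]=st["tool_pos"]
        P=T@p["tool_from_camera"]
    else: P=p["pose"]
    d=P[:3,:3]@np.array([(u-p["cx"])/p["fx"],-(v-p["cy"])/p["fy"],-1.])
    return P[:3,3],d/np.linalg.norm(d)
def plane(name,u,v,z,st=None):
    o,d=ray(name,u,v,st); return o+d*(z-o[2])/d[2]
def tri(rays):
    A=sum(np.eye(3)-np.outer(d,d) for o,d in rays); b=sum((np.eye(3)-np.outer(d,d))@o for o,d in rays)
    x=np.linalg.solve(A,b); return x,[np.linalg.norm((np.eye(3)-np.outer(d,d))@(x-o)) for o,d in rays]
E
python3 - <<'E'
from h import *
np.set_printoptions(precision=1,suppress=True)
print(tri([ray("top",259.5,189),ray("scene",359,181)]))
print(tri([ray("top",334,169.5),ray("scene",343,227)]))
print(tri([ray("top",436,212),ray("scene",217,310)]))
for z in (0,34): print(plane("top",421,211,z),plane("top",450,212,z),plane("top",424,177,z))
for n,r in (("top",(120,220,130,480)),("scene",(140,350,170,420))):
    im=cv2.imread(f"pics/{n}0.png")[r[0]:r[1],r[2]:r[3]]
    f=min(800/im.shape[1],600/im.shape[0]); cv2.imwrite(f"pics/{n}0c.png",cv2.resize(im,None,fx=f,fy=f,interpolation=cv2.INTER_CUBIC)); print(f)
E
```

```text
(array([594.5, 176.3,  70. ]), [np.float64(2.4785015690341163), np.float64(2.4785015690343397)])
(array([651.2, -24.1,  70.6]), [np.float64(1.6868158660380304), np.float64(1.6868158660380834)])
(array([ 543.7, -313. ,   34.7]), [np.float64(2.551912869247322), np.float64(2.5519128692473654)])
[ 547.3 -282.9    0. ] [ 545.8 -367.6    0. ] [ 647.2 -293.4    0. ]
[ 544.  -272.8   34. ] [ 542.6 -354.9   34. ] [ 640.9 -283.    34. ]
2.2857142857142856
2.857142857142857
```

View pics/top0c.png

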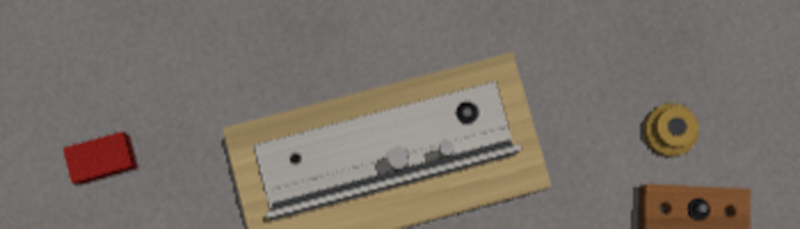

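View pics/scene0c.png

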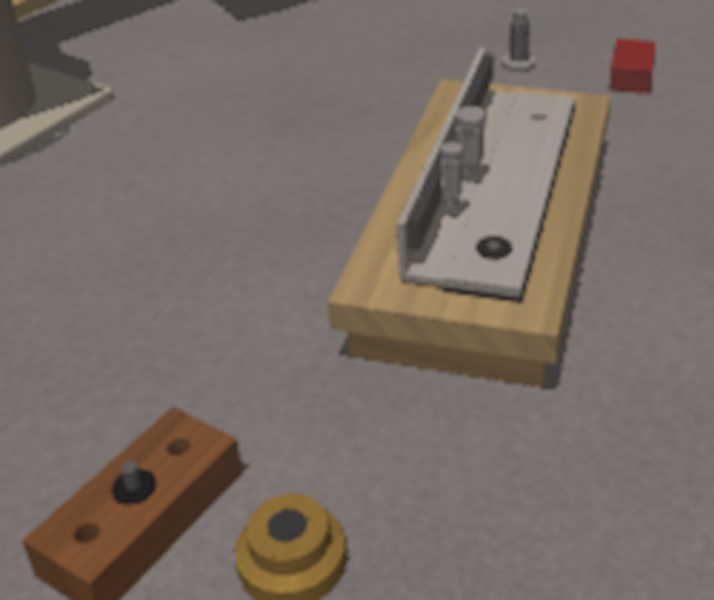

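```bash
cat >> h.py <<'E'
def down(yaw): # yaw of tool x about world z, tool pointing down
    c,s=np.cos(yaw),np.sin(yaw)
    return R.from_matrix(np.array([[c,s,0],[s,-c,0],[0,0,-1]])).as_quat()
def snap(fn):
    st=env.read_state(); im=viewer.camera("wrist"); cv2.imwrite(f"pics/{fn}.png",im); np.savez(f"pics/{fn}.npz",tool_pos=st["tool_pos"],orientation=st["orientation"]); return im,st
E
python3 - <<'E'
from h import *
np.set_printoptions(precision=2,suppress=True)
env.reach([543-45,-313,52+150],down(0.0))
s=env.read_state();print(s["time_s"],s["tool_pos"],s["qpos"],s["force"])
snap("w1")
E
```

```text
3.3667 [ 498.39 -312.44  202.06] [-0.58  0.5   1.78  0.    0.86  0.99] [-0.61  0.11 -0.15]
```

View pics/w1.png

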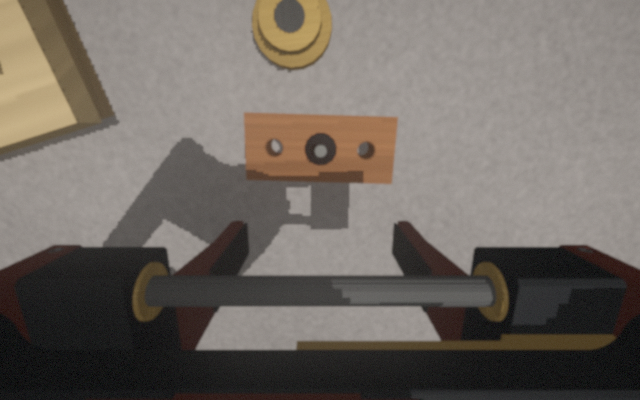

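The picture shows the rack, with the flange a dark disc at about (320,149) and the grey pin at about (321,151). I'll measure both precisely.

Run:
```python
from h import *
np.set_printoptions(precision=2,suppress=True)
im=cv2.imread("pics/w1.png"); st=dict(np.load("pics/w1.npz"))
c=im[125:175,290:350]; cv2.imwrite("pics/w1c.png",cv2.resize(c,None,fx=12,fy=12,interpolation=cv2.INTER_NEAREST))
g=cv2.cvtColor(im,cv2.COLOR_BGR2GRAY)
sat=cv2.cvtColor(im,cv2.COLOR_BGR2HSV)[:,:,1]
r=np.zeros_like(g); cv2.circle(r,(320,149),19,255,-1)
dark=((g<50)&(r>0)).astype(np.uint8)
cn=max(cv2.findContours(dark,cv2.RETR_EXTERNAL,cv2.CHAIN_APPROX_NONE)[0],key=cv2.contourArea); e=cv2.fitEllipse(cn);print("flange",e)
print(plane("wrist",*e[0],37,st))
r2=np.zeros_like(g); cv2.circle(r2,(320,150),11,255,-1)
br=((g>75)&(r2>0)).astype(np.uint8)
cn=max(cv2.findContours(br,cv2.RETR_EXTERNAL,cv2.CHAIN_APPROX_NONE)[0],key=cv2.contourArea);e=cv2.fitEllipse(cn);print("pin",e);print(plane("wrist",*e[0],52,st))
```

```text
flange ((311.93914794921875, 152.9740447998047), (2.159428358078003, 5.777115821838379), 165.25523376464844)
[ 540.97 -305.08   37.  ]
pin ((320.372802734375, 150.58050537109375), (12.750250816345215, 13.334808349609375), 11.159314155578613)
[ 544.46 -312.3    52.  ]
```

View pics/w1c.png

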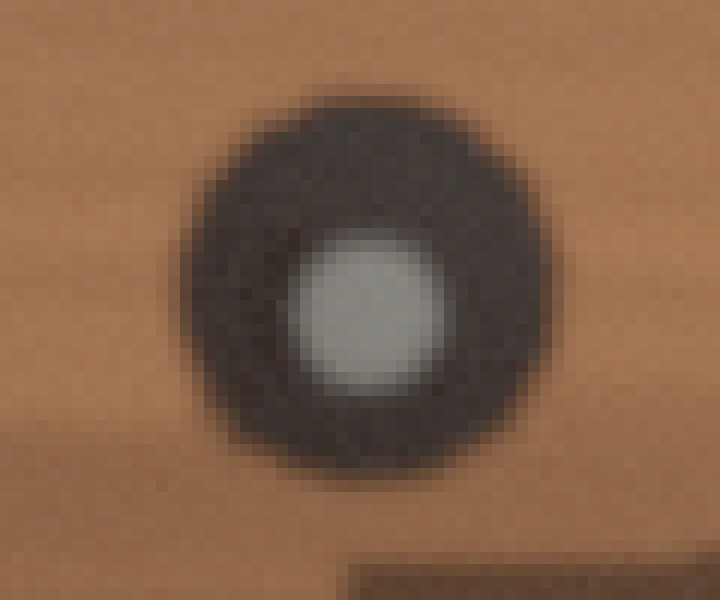

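Run:
```python
from h import *
np.set_printoptions(precision=2,suppress=True)
set_gripper(44)
env.move_l([544.4,-312.4,150],down(0))
env.move_l([544.4,-312.4,119.5],rate=60,f_stop=6)
s=env.read_state();print(s["time_s"],s["tool_pos"],s["force"])
print(snap("w2")[0].shape)
set_gripper(0)
s=env.read_state();print(s["time_s"],s["tool_pos"],s["force"],s["width"])
snap("w3")
```

```text
5.5167 [ 544.36 -312.42  119.27] [-0.61 -0.39 -1.04]
(400, 640, 3)
6.2167 [ 544.45 -312.43  119.61] [ 0.2 -0.5  1.2] 8.625861044456547
```

View pics/w2.png

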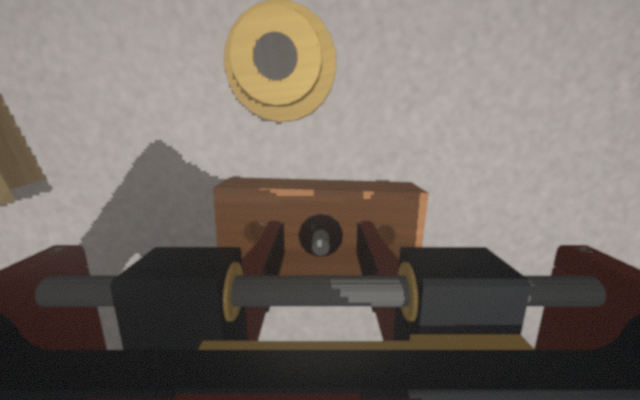

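View pics/w3.png

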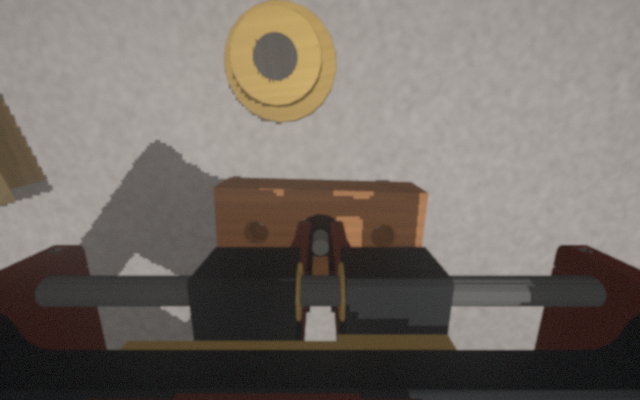

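The pin is gripped (held at about (320,243), width 8.6 mm). Next I lift it and look at the hole with the same tool yaw.

Run:
```python
from h import *
np.set_printoptions(precision=2,suppress=True)
env.move_l([544.4,-312.4,230],rate=150)
s=env.read_state();print(s["time_s"],s["tool_pos"],s["force"],s["width"])
env.move_l([549.5,176,250],rate=250)
env.move_l([549.5,176,230])
snap("w4")
s=env.read_state();print(s["time_s"],s["tool_pos"],s["force"],s["width"])
```

```text
7.15 [ 543.91 -312.09  229.18] [ 0.15  0.69 -0.44] 8.971192915857536
9.5917 [549.4  175.5  229.86] [ 0.03 -0.31  0.09] 8.888277958904252
```

View pics/w4.png

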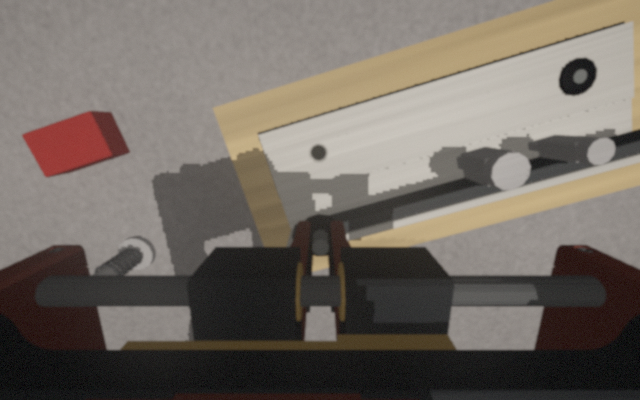

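The rivet hangs at about (320,222), its pin at about (320,242). The open hole is at about (318,152) and the set rivet at about (577,76). I'll zoom in and fit them.

Run:
```python
from h import *
np.set_printoptions(precision=2,suppress=True)
im=cv2.imread("pics/w4.png"); st=dict(np.load("pics/w4.npz"))
a=cv2.resize(im[137:167,298:338],(400,300),interpolation=cv2.INTER_NEAREST)
b=cv2.resize(im[205:265,280:360],(400,300),interpolation=cv2.INTER_NEAREST)
cv2.imwrite("pics/w4c.png",np.hstack([a,b]))
g=cv2.cvtColor(im,cv2.COLOR_BGR2GRAY)
def fit(cu,cv_,rad,t):
    r=np.zeros_like(g); cv2.circle(r,(cu,cv_),rad,255,-1)
    m=((g<t)&(r>0)).astype(np.uint8)
    cn=max(cv2.findContours(m,cv2.RETR_EXTERNAL,cv2.CHAIN_APPROX_NONE)[0],key=cv2.contourArea); return cv2.fitEllipse(cn)
print(g[152,305:335]); print(g[140:166,318])
for t in (90,120,140):
  e=fit(318,152,13,t); print(t,e,plane("wrist",*e[0],70,st))
e2=fit(577,76,25,100); print(e2,plane("wrist",*e2[0],71.5,st))
```

```text
[190 190 188 183 171 143 109  83  72  71  71  72  68  72  73  74  69  69
  71  78 105 140 167 184 192 194 194 195 194 196]
[186 187 186 173 147 114  85  70  74  70  72  74  72  71  68  72  69  72
  76 102 134 157 174 184 187 188]
90 ((318.04559326171875, 152.14883422851562), (11.61173152923584, 12.220785140991211), 134.58139038085938) [592.45 177.13  70.  ]
120 ((318.0722351074219, 152.18553161621094), (13.74357795715332, 14.071571350097656), 63.20579528808594) [592.41 177.11  70.  ]
140 ((318.05712890625, 152.28099060058594), (14.408649444580078, 15.260387420654297), 166.5685577392578) [592.34 177.12  70.  ]
((577.205810546875, 76.19902801513672), (31.577512741088867, 40.573219299316406), 44.8038330078125) [651.53 -25.68  71.5 ]
```

View pics/w4c.png

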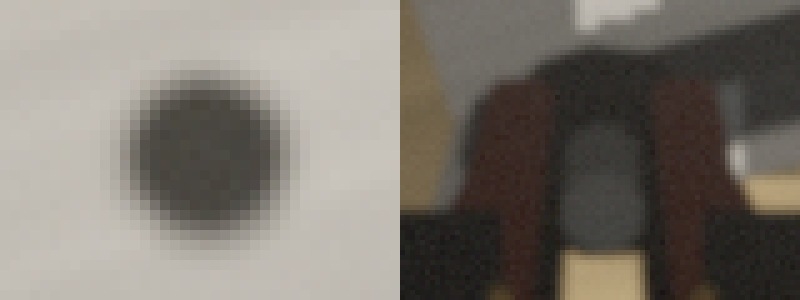

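Run:
```python
from h import *
np.set_printoptions(precision=2,suppress=True)
im=cv2.imread("pics/w4.png"); st=dict(np.load("pics/w4.npz")); tp=st["tool_pos"]
print(R.from_quat(st["orientation"]).as_matrix())
z=tp[2]
for v in (244,246.5,248): print("pin",v,plane("wrist",319.5,v,z-67.5,st)-tp)
for v in (254,255): print("pinbackedge",v,plane("wrist",319.5,v,z-67.5,st)-tp)
for v in (213.5,214.5,215.5): print("flange front",v,plane("wrist",319.5,v,z-82.5,st)-tp)
g=cv2.cvtColor(im,cv2.COLOR_BGR2GRAY); print(g[205:262,320])
st=dict(np.load("pics/w2.npz")); tp=st["tool_pos"]
im=cv2.imread("pics/w2.png"); g=cv2.cvtColor(im,cv2.COLOR_BGR2GRAY); print(g[205:270,320]); print(g[243,300:342])
print(cv2.cvtColor(cv2.imread("pics/w1.png"),cv2.COLOR_BGR2GRAY)[128:172,320])
```

```text
[[ 1. -0. -0.]
 [-0. -1. -0.]
 [-0.  0. -1.]]
pin 244 [  1.45   0.67 -67.5 ]
pin 246.5 [ -0.08   0.67 -67.5 ]
pin 248 [ -1.01   0.67 -67.5 ]
pinbackedge 254 [ -4.72   0.67 -67.5 ]
pinbackedge 255 [ -5.35   0.67 -67.5 ]
flange front 213.5 [ 14.64   0.66 -82.5 ]
flange front 214.5 [ 14.01   0.66 -82.5 ]
flange front 215.5 [ 13.37   0.66 -82.5 ]
[186 185 180 168 147 126 115 108  96  77  55  48  44  45  37  45  42  44
  44  43  41  41  41  44  49  55  57  59  59  59  61  60  56  62  63  68
  70  68  70  72  71  70  72  70  69  67  71  69  65  68  86 122 149 158
 160 161 161]
[ 84  83  81  81  80  84  83  80  73  58  51  42  42  44  39  41  42  43
  40  38  36  34  44  41  54  60  66  66  66  63  66  66  69  80  96 117
 129 131 133 132 128 115  95  79  79  79  79  78  77  75  67  60  66  71
  68  71  70  69  73  71  76  75  74  75  75]
[ 55  43  36  34  33  29  34  39  35  35  35  43  55  67  77  82  92 116
 131 138 133 118  98  83  78  79  77  72  62  51  40  37  32  33  38  35
  34  32  32  39  44  56]
[122 124 122 120 107  78  63  63  60  62  59  59  59  57  58  63  82 107
 127 135 134 131 130 133 133 133 131 126 118  91  65  53  52  50  50  61
  69  89 107 112 113 110 109  99]
```

Run:
```python
from h import *
np.set_printoptions(precision=2,suppress=True)
im=cv2.imread("pics/w4.png"); g=cv2.cvtColor(im,cv2.COLOR_BGR2GRAY)
for v in (240,246,250): print(g[v,300:342])
st=dict(np.load("pics/w4.npz")); tp=st["tool_pos"]
for u in (319.5,320,320.5):print(plane("wrist",u,246,tp[2]-67.5,st)-tp)
```

```text
[38 44 47 44 47 46 45 44 45 39 40 42 42 51 60 61 63 66 67 67 68 68 66 63
 65 64 59 52 43 35 34 41 48 46 46 43 41 45 47 43 41 46]
[41 43 43 40 38 42 45 38 45 36 32 41 57 63 65 66 67 69 71 67 70 67 72 68
 69 67 66 64 60 42 37 38 40 41 40 43 44 40 42 46 39 42]
[38 41 43 40 36 44 44 38 34 28 33 36 51 59 67 66 68 68 68 68 67 69 71 68
 65 65 65 61 50 42 29 37 36 41 44 43 43 43 48 44 43 36]
[  0.22   0.67 -67.5 ]
[  0.22   0.39 -67.5 ]
[  0.22   0.1  -67.5 ]
```

Run:
```python
from h import *
np.set_printoptions(precision=2,suppress=True)
env.move_l([592.4,176.7,200],rate=100)
env.move_l([592.4,176.7,182],rate=40); env.hold(0.3)
s=env.read_state();print(s["time_s"],s["tool_pos"],s["force"],s["width"]); f0=s["force"]
snap("w5"); cv2.imwrite("pics/sc5.png",cv2.resize(viewer.camera("scene")[120:250,280:420],None,fx=4,fy=4,interpolation=cv2.INTER_CUBIC))
cv2.imwrite("pics/w5c.png",cv2.resize(cv2.imread("pics/w5.png")[150:280,240:400],None,fx=4,fy=4))
```

```text
11.1667 [592.49 176.72 182.18] [ 0.34 -0.05  0.54] 8.895212948376564
```

View pics/w5c.png

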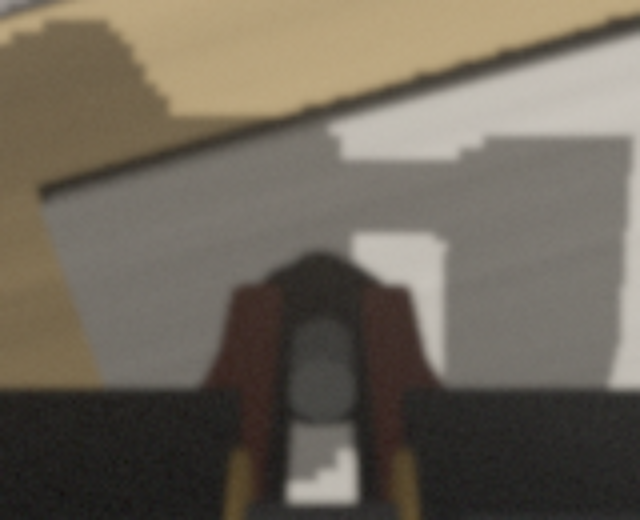

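View pics/sc5.png

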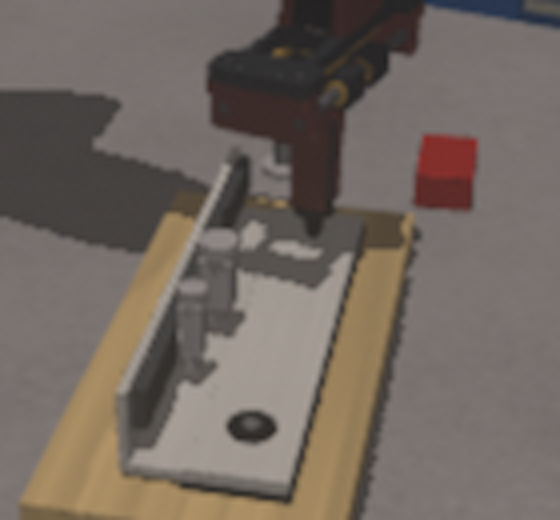

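The rivet hangs over the hole and is still upright in the jaws. I'll lower it slowly with a force stop.

Run:
```python
from h import *
np.set_printoptions(precision=2,suppress=True)
r=env.move_l([592.4,176.7,162],rate=20,f_stop=5)
s=env.read_state();print(r,s["time_s"],s["tool_pos"],s["force"],s["width"])
if not r:
    r=env.move_l([592.4,176.7,150],rate=8,f_stop=5)
    s=env.read_state();print(r,s["time_s"],s["tool_pos"],s["force"],s["width"])
```

```text
False 12.4167 [592.5  176.74 162.15] [-0.01  0.11 -1.03] 8.863837868202594
True 13.2583 [592.43 176.71 156.31] [-0.72 -0.38  5.81] 8.901324187486628
```

Run:
```python
from h import *
np.set_printoptions(precision=2,suppress=True)
env.hold(0.3)
s=env.read_state();print(s["time_s"],s["tool_pos"],s["force"],s["width"])
set_gripper(30); env.hold(0.3)
s=env.read_state();print(s["time_s"],s["tool_pos"],s["force"],s["width"])
snap("w6");cv2.imwrite("pics/w6c.png",cv2.resize(cv2.imread("pics/w6.png")[150:280,240:400],None,fx=4,fy=4))
env.move_l([592.4,176.7,200],rate=80)
env.move_l([549.5,176.7,230],rate=120)
snap("w7");cv2.imwrite("pics/w7c.png",cv2.resize(cv2.imread("pics/w7.png")[100:200,250:390],None,fx=5,fy=5))
cv2.imwrite("pics/sc7.png",cv2.resize(viewer.camera("scene")[150:250,300:400],None,fx=5,fy=5,interpolation=cv2.INTER_CUBIC))
print(env.read_state()["time_s"])
```

```text
13.5583 [592.43 176.7  156.41] [-0.62 -1.39  5.97] 8.801196986593133
14.4 [591.98 176.59 155.74] [ 0.52  0.4  -0.66] 30.212624915013077
15.8333
```

View pics/w6c.png

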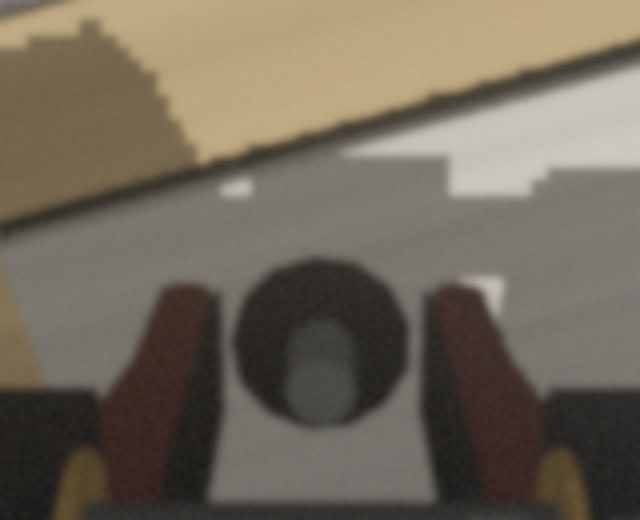

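View pics/w7c.png

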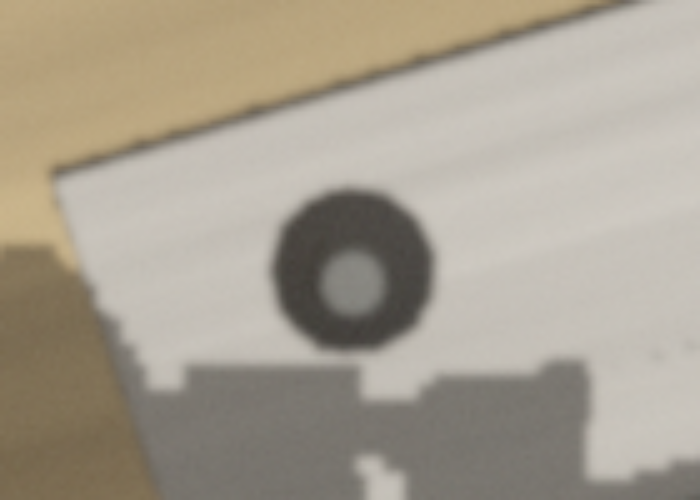

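View pics/sc7.png

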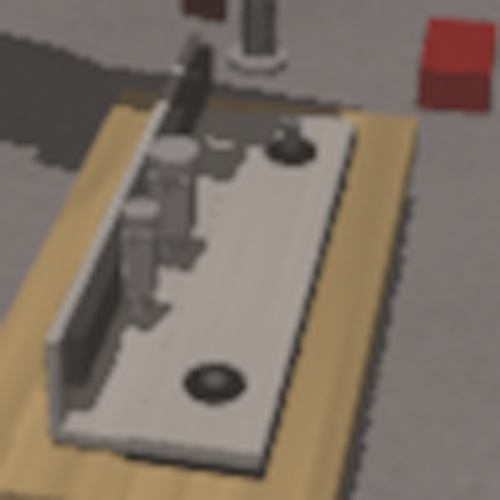

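Seated flat with the pin up: the wrist view has the flange at about (320,154) and the pin at about (320,157). Now I press the pin with closed fingertips.

Run:
```python
from h import *
np.set_printoptions(precision=2,suppress=True)
st=dict(np.load("pics/w7.npz"));im=cv2.imread("pics/w7.png")
g=cv2.cvtColor(im,cv2.COLOR_BGR2GRAY)
r=np.zeros_like(g); cv2.circle(r,(320,154),20,255,-1)
m=((g<125)&(r>0)).astype(np.uint8); cn=max(cv2.findContours(m,cv2.RETR_EXTERNAL,cv2.CHAIN_APPROX_NONE)[0],key=cv2.contourArea)
e=cv2.fitEllipse(cn); p=plane("wrist",*e[0],73.5,st); print(e,p)
x,y=592.3,176.7
set_gripper(0)
env.move_l([x,y,200],rate=150); env.move_l([x,y,174],rate=60); env.hold(0.2)
s=env.read_state();print(s["time_s"],s["tool_pos"],s["force"],s["width"])
r=env.move_l([x,y,164],rate=6,f_stop=4)
s=env.read_state();print(r,s["time_s"],s["tool_pos"],s["force"])
```

```text
((320.0187683105469, 153.7576904296875), (30.682735443115234, 31.54332733154297), 174.44618225097656) [592.44 177.12  73.5 ]
17.7333 [592.51 176.73 174.33] [ 0.5   0.66 -0.39] 0.20129776009222317
True 18.5667 [592.34 176.69 170.23] [-1.38  0.17  4.92]
```

Run:
```python
from h import *
np.set_printoptions(precision=2,suppress=True)
x,y=592.3,176.7
f0=env.read_state()["force"][2]
r=env.move_l([x,y,148],rate=5,f_stop=15.3-max(f0,0))
s=env.read_state();print(f0,r,s["time_s"],s["tool_pos"],s["force"],s["wrist_torque"])
```

```text
4.920700460654825 True 21.75 [592.52 176.78 153.15] [-2.82  0.12 11.86] [-0.18  0.8   0.01]
```

Run:
```python
from h import *
np.set_printoptions(precision=2,suppress=True)
x,y=592.3,176.7
env.move_l([x,y,159],rate=20); env.hold(0.2)
s=env.read_state();print(s["tool_pos"],s["force"])
for fs in (3,):
    r=env.move_l([x,y,150],rate=4,f_stop=fs); s=env.read_state();print(fs,r,s["time_s"],s["tool_pos"],s["force"])
f0=s["force"][2]
r=env.move_l([x,y,149],rate=3,f_stop=16.5-f0); s=env.read_state();print(r,s["time_s"],s["tool_pos"],s["force"])
env.move_l([x,y,200],rate=80)
env.move_l([549.5,176.7,230],rate=120)
snap("w8");cv2.imwrite("pics/w8c.png",cv2.resize(cv2.imread("pics/w8.png")[100:200,250:390],None,fx=5,fy=5))
cv2.imwrite("pics/sc8.png",cv2.resize(viewer.camera("scene")[150:250,300:400],None,fx=5,fy=5,interpolation=cv2.INTER_CUBIC))
print(env.read_state()["time_s"])
```

```text
[592.16 176.65 158.68] [-0.29  0.67  0.05]
3 True 23.5667 [592.31 176.72 155.16] [-0.19 -0.08  2.99]
True 24.8333 [592.54 176.78 152.85] [-4.   -0.53 13.98]
26.2667
```

View pics/w8c.png

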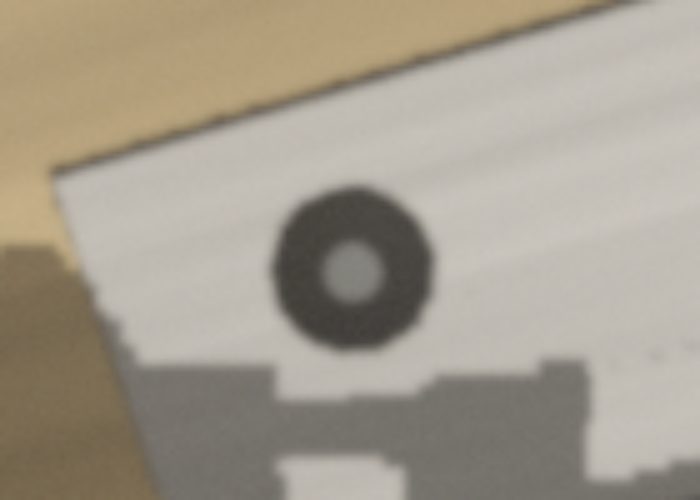

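View pics/sc8.png

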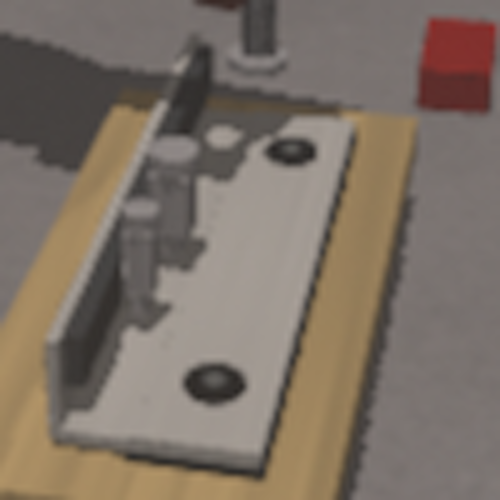

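Run:
```python
from h import *
cv2.imwrite("pics/top9.png",viewer.camera("top"))
a,b=cv2.imread("pics/top0.png"),cv2.imread("pics/top9.png")
for n,(x0,y0,x1,y1) in dict(die=(405,160,442,192),block=(150,172,196,206),post=(168,222,196,248)).items():
    print(n,cv2.absdiff(a,b)[y0:y1,x0:x1].mean())
workorder.sign_off(); print(env.read_state()["time_s"])
```

```text
die 1.3493806306306306
block 8.595694799658993
post 10.23397435897436
the job is handed in; nothing more can be done
the job is handed in; nothing more can be done
```

Run:
```python
import cv2,numpy as np
a,b=[cv2.resize(cv2.imread(f"pics/top{i}.png")[150:260,140:300],None,fx=2.4,fy=2.4) for i in (0,9)]
cv2.imwrite("pics/cmp.png",np.hstack([a,b]))
```

```text
(no output)
```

View pics/cmp.png

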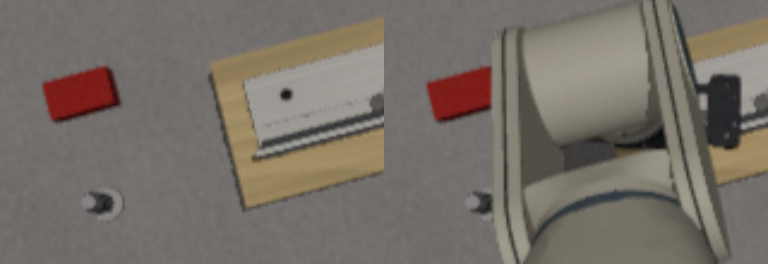

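The rivet is in the open hole of the strip's foot with its flange flat and its pin pushed home. I handed the job in with the clock at about 26 s; no verdict is reported.

- **Seating:** I carried the rivet by its pin and lowered it into the hole, stopping at about 6 N. I then let go. The pictures showed the flange flat with the pin still up. The flange centre measured (592.4, 177.1), within about 0.1 mm of where I had measured the hole.
- **Pressing the pin:** I pressed it with closed fingertips in one slow stroke (force stop at about 15 N), then once more (stop at about 16.5 N). The contact height dropped about 15.5 mm once I allow for the strip's give, so the pin is home. The second press met only the pad's springiness, with no further slip. The last wrist and scene pictures show it flush, like the rivet that was already set.
- **Force:** The readings just after each stop were at most 14 N, and the stops themselves were set below 20 N. I did not log the peaks.
- **Other things:** In a top picture before and after, the die holder was unchanged. The same comparison differed for the red block and the spring post, because the arm partly covered them in the second picture. Their visible parts are where they were at the start. I looked at that picture only after handing in.

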